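# Unfold the crank and clamp the report in the desk press

### The arm

A 6-joint arm with a two-finger parallel gripper is mounted at the origin on the work surface. World frame = base frame: x ahead of the robot, y to its left, z up, the work surface at z = 0. Lengths are in m, angles in rad, forces in N, time in s.
With the tool pointing down it reaches from about 0.3 to 0.875 m from the base axis. Payload 6.4 kg.
Tool frame: the origin (TCP) lies midway between the tips of the shut fingers; the grasp point (between the pads) lies 19 mm behind it (ctrl.pinch_z is the distance from the TCP to the grasp point, in m); z points along the fingers, y is the line along which they close (so a half turn about z gives the same grasp; the last joint's range is limited). The gripper opens to 85 mm and grips with 20 to 120 N. Pads are 22 mm wide; open, the fingers measure 114 mm over their backs; the gripper's body (76 mm by 85 mm) begins 54 mm behind the grasp point. The pads swing forward as they close: fully open they stand 13 mm farther back than shut.
Start: joints at [0.912, 0.181, 1.607, -0, 1.354, -0.206], TCP at [0.252, 0.517, 0.231] pointing down, gripper open.
Joint ranges: [-2.99, 2.99], [-0.89, 2.07], [0.3, 2.58], [-1.14, 4.28], [0, 2.63], [-3.12, 3.12]. Speed limits (rad/s): [2.57, 2.57, 3.01, 3.14, 3.14, 3.14].

### API

Orientations are given as a unit quaternion [w, x, y, z].
In Python, from bench import ctrl gives the robot as it stands.
- The arm moves only by the tool apply_moves, never from a script. Its argument "moves" is a list of rows, each an object with "jaw": the opening, from 0 (shut) to 1 (fully open); "offset": the shift along the tool's x, y, z in mm, a list of three; "rot": the turn, a rotation vector about the tool's x, y, z in degrees, a list of three. In form: [{"jaw": jaw, "offset": [dx, dy, dz], "rot": [ax, ay, az]}, ...]. A call has exactly 5 rows; each row shifts and turns the commanded pose from where the row before left it, along the tool's axes as they then stand; what a row does not reach is not made up. A row lasts 1/8 s, in which the tool goes at most 62.5 mm and 10.7 degrees, less where a joint would pass 70% of its speed; a pose out of reach is approached as far as the arm can. A call is refused whole if a number of a shift passes 62.5 or a number of a turn 10.7, either way. A call with a gripper value outside its range is refused whole. The fingers move at their own pace and stop on an object; the grip force is fixed at half the most. Time passes only in rows, so rows that do not move let the fingers close, or fill a call up. It gives the time, the measured TCP pose, the force, the opening and the grip force at its end, in the units of the state.
- ctrl.get_obs(): the state, without advancing time (a new reading comes with each control period).
- ctrl.camera(name): name is "side" or "top"; returns (picture, depth): 384x512x3 uint8, red, green, blue; 384x512 float32, m along the optical axis (not along the pixel's ray), 0 where there is no reading.
- ctrl.camera_params(name): a dict with "K" (3x3 intrinsics, pixels), "dist" ([k1, k2, p1, p2, k3] as OpenCV has them; the pictures are not rectified), "cam_to_world" (4x4, takes a point from camera to world coordinates). Camera axes: x right, y down, z forward; pixel columns grow to the right and rows downward; lengths in m; the calibration is good to about 2 mm. A picture is of the moment at which its call begins. camera_params takes no time and is no camera call.
- ctrl.hand_in(): hands the job in; it is judged then, once.
Trained networks look in the newest picture that a camera, given by its name, has taken for a name from the list of things; names that differ only in an ending like _2 or _b are one class to them, and where a whole thing is asked for, a point or a joint stands for the part that bears it (a point fixed in the world has none). Each returns a list of dicts, best first, with "score" (0 to 1); they miss things now and then, are a little off and sometimes report something else, mostly with a low value. They report only what shows in the picture. A call takes as long as a camera call.
- ctrl.outline_of(camera, target): "region" (384x512 bool, what is visible of it) and "position" ([column, row] in pixels, amid what is visible of it).
The state is a dict: "time_s": time; "q": joint angles; "dq": joint speeds; "joint_efforts": joint torques, N m; "eef_pos": TCP position; "eef_rot": TCP orientation; "wrist_force": force on the tool from outside, world axes, zero at the start; "torque": the same for the moment, N m; "opening": opening from 0.0 (shut) to 1.0 (fully open); "grasp_force": force on a finger pad.
Only numpy, scipy, OpenCV 4.12 (cv2) and the standard library are available. Lean on these libraries where they do the work, as an engineer would, in place of code of your own. Each camera call takes 0.05 s, during which the arm holds its last target. There are 200 camera calls.

### The job

The freshly bound report lies in the desk binding press. First swing the crank's folded handle fully upright, then wind the crank clockwise (seen from above) to bring the plate down until the handle stiffens clearly and the report is firmly clamped; do not force it further, or the report is crushed. Let go with the handle left upright, the report clamped where it lay and the other things on the desk undisturbed.

Things in the scene. Friction and masses are not known exactly. Their poses are not given: they have to be found in the camera images.
- press: the grey desk press, fixed: base 200 x 300 x 22 mm, two steel columns, and a grey crossbar 276 mm long (its y axis), 56 mm wide, top 155 mm over the desk, with the crank on top. Origin in the middle of its underside, below the crank's axis
- report: the bound report: a rigid book-like block with blue cloth covers, 210 x 150 x about 35 mm, 0.9 kg, lying loose on the wooden bed of the press under the plate; origin in the middle of its underside. Leave it to the press: do not touch it
- platen: the press's steel plate (150 x 160 x 16 mm, with a sprung rubber pad below it, 2 to 6 mm proud: not known better) under the crossbar; origin in the middle of the steel's underside. The pad starts some 6 to 18 mm clear of the report and sinks 2.4 mm per rad (15 mm per turn) as the crank is wound clockwise; the screw stays where it is left
- crank: the crank's hub on the screw: 22 mm across, its top 188 mm over the desk; origin in its underside, 165 mm up. FEEL: wound clockwise it drags 0.45 N m, about 6.5 N at the handle, for 2.5 to 7.5 rad until the pad touches; then it stiffens by about 10 N per rad. About 10.5 N at the handle (4 N above running free) is well clamped; under 8.5 N is loose, over 13 N crushes
- crank_axis (a point): point on the crank's upright turning axis at the height of the handle's hinge pin, 200 mm over the desk. The crank arm, a level steel bar 12 mm wide with its top 16 mm below this point, runs from the hub to below handle_pivot; it starts pointing towards the robot (-x), give or take 1.05 rad. Pressing the handle off its circle only strains the crank
- handle_pivot (a point): middle of the hinge pin of the folding handle, at the outer end of the crank arm, 70 mm from crank_axis and at its height; the pin is level and square to the arm, held by two lugs 21 mm over their outsides. The upright handle stands over this point, so it circles the axis at 70 mm
- handle_tip (a point): centre of the handle's free end, 64 mm from handle_pivot. The handle is a black grip 17 to 19 mm thick, from 14 to 64 mm off the pin, spinning freely about its own length. Folded, it lies along the arm, pointing inwards to the crank's axis, with 6 mm of air under it; the arm is narrower than the grip, so fingers can straddle both from above
- handle (a joint): fold angle of the handle: 0 folded flat over the arm (starts between 0 and 0.2), 1.57 upright, stop at 1.6. It swings up about its pin with 0.16 N m of friction (some 3.5 N at 45 mm from the pin) and stays at any angle, but leans in again if pushed towards the crank's axis with more than that
- stapler: a black stapler 135 mm long, 44 mm tall, lying loose beside the press on its left; origin under its middle
- glue_stick: a white glue stick with a blue cap, 27 mm across and 98 mm tall, standing loose behind the press (far side); origin under it
- note_block: a yellow block of sticky notes 75 x 75 x 22 mm, loose behind the press; origin under its middle
- pen_cup: a red plastic cup with pens, 80 mm across, 160 mm tall with the pens, standing loose at the right side of the press; origin under it
- calculator: a black desk calculator 170 x 120 x 24 mm, loose on the right of the desk; origin under its middle
- smartphone: a smartphone 150 x 72 x 9 mm, lying loose on the left of the desk; origin under its middle
- hole_punch: a hole punch 110 x 120 x 60 mm, loose on the left of the desk; origin under its middle

How it is judged:
On the way, in this order (a step that is already met when the one before it is completed fails the run):
1. the handle is swung upright (value of joint handle above 1.4 rad), for 0.2 s.
2. the plate clamps the report firmly (contact force between platen and report above 70 N), for 0.2 s.
At the end, for the whole second after the job is handed in: the handle stands upright (fold angle over 1.25 rad), the plate presses the report with 70 to 220 N, and the report lies within 15 mm of where it lay (value of joint handle above 1.25 rad and contact force between platen and report between 70 and 220 N and distance of report from where it was at the start of the episode below 0.015 m); the robot touches nothing.
It fails at once if the crank is turned (its arm's end moved over 30 mm) while the handle is still folded or half folded (under 1.2 rad) (distance of handle_pivot from where it was at the start of the episode above 0.03 m and value of joint handle below 1.2 rad).
It fails at once if the report is crushed (over 220 N from the plate) (contact force between platen and report above 220 N).
It fails at once if the report is touched by the robot with over 5 N (contact force between any of the fingers, the arm and report above 5 N).
It fails at once if another thing on the desk is shifted by over 30 mm (distance of any of stapler, glue_stick, note_block, pen_cup, calculator, smartphone, hole_punch from where it was at the start of the episode above 0.03 m).
It also fails if it takes over 72 s, if anything falls off the work surface, if the arm or the gripper's body presses on something with over 40 N, if the wrist force passes 120 N, or if a joint passes its speed limit or range.

## Working session

There is one attempt and no reset: what is moved stays moved. The work goes in short steps, Python scripts to look and compute and a tool call to move; the robot and the scene stay as the last step left them, time stands still between calls to the robot, and variables do not carry over. Pictures are saved under pics/ and viewed, at most 10 in all, crops included, and the job is handed in when it is done.

Besides the shell and the picture viewer there is one more tool, called after "Call:" as name([rows], argument=value, ...), one row to a line, values as JSON. apply_moves: Moves the arm, as the interface text tells. Its arguments: {"type":"object","properties":{"moves":{"type":"array"}},"required":["moves"]}

```bash
mkdir -p pics
cat > h.py <<'E'
from bench import ctrl
import numpy as np, cv2
def world(cam,px,depth=None,z=None):
    p=ctrl.camera_params(cam);K=np.array(p["K"]);D=np.array(p["dist"]);T=np.array(p["cam_to_world"])
    px=np.array(px,float).reshape(-1,1,2)
    n=cv2.undistortPoints(px,K,D)[:,0]
    r=np.c_[n,np.ones(len(n))]
    if depth is not None: P=r*np.array(depth).reshape(-1,1); return P@T[:3,:3].T+T[:3,3]
    d=r@T[:3,:3].T; return T[:3,3]+d*((z-T[2,3])/d[:,2])[:,None]
def region(cam,name,dep):
    o=ctrl.outline_of(cam,name)
    if not o: return None
    o=o[0]; v,u=np.nonzero(o["region"]&(dep>0))
    return o["score"],o["position"],world(cam,np.c_[u,v],dep[v,u])
E
python3 - <<'E'
from h import *
ims=[]
for c in("top","side"):
    im,d=ctrl.camera(c)
    cv2.imwrite(f"pics/{c}0.png",im[:,:,::-1])
    for n in("press","crank","handle","handle_tip","handle_pivot","pen_cup","glue_stick"):
        r=region(c,n,d)
        if r is None: print(c,n,None);continue
        s,p,P=r
        print(c,n,round(s,2),np.round(p),"med",np.round(np.median(P,0),3),"p5",np.round(np.percentile(P,3,axis=0),3),"p95",np.round(np.percentile(P,97,axis=0),3))
print(ctrl.get_obs())
E
```

```text
top press 0.64 [265. 189.] med [ 0.558 -0.023  0.097] p5 [ 0.473 -0.16   0.018] p95 [0.652 0.114 0.203]
top crank 0.53 [267. 200.] med [ 0.527 -0.029  0.206] p5 [ 0.489 -0.043  0.095] p95 [ 0.57  -0.016  0.218]
top handle 0.49 [270. 199.] med [ 0.53  -0.029  0.21 ] p5 [ 0.498 -0.042  0.095] p95 [ 0.555 -0.019  0.218]
top handle_tip None
top handle_pivot 0.72 [272. 197.] med [ 0.52  -0.029  0.209] p5 [ 0.489 -0.043  0.099] p95 [ 0.552 -0.019  0.218]
top pen_cup 0.89 [333. 168.] med [ 0.638 -0.258  0.058] p5 [ 0.601 -0.29  -0.001] p95 [ 0.673 -0.218  0.149]
top glue_stick 0.15 [150. 241.] med [0.355 0.401 0.009] p5 [0.29  0.349 0.003] p95 [0.424 0.452 0.015]
side press 0.86 [250. 214.] med [0.549 0.06  0.097] p5 [ 0.463 -0.139  0.006] p95 [0.637 0.131 0.203]
side crank 0.67 [261. 184.] med [ 0.528 -0.023  0.19 ] p5 [ 0.489 -0.337  0.001] p95 [ 0.568 -0.012  0.215]
side handle 0.49 [258. 179.] med [ 0.534 -0.021  0.21 ] p5 [ 0.511 -0.028  0.202] p95 [ 0.555 -0.014  0.216]
side handle_tip None
side handle_pivot 0.73 [240. 171.] med [ 0.642 -0.229  0.084] p5 [ 0.612 -0.29   0.015] p95 [ 0
[... 243 characters left out ...]
: 0.8, 'q': array([ 9.11707216e-01,  1.80767174e-01,  1.60697084e+00, -4.39832186e-06,
        1.35375737e+00, -2.06312160e-01]), 'dq': array([ 1.16394348e-03, -5.06159334e-05,  1.51629280e-03,  3.07741306e-04,
        2.19473889e-04, -6.11352400e-05]), 'joint_efforts': array([-1.61619213e-03, -4.44802773e+01, -3.51662278e+01, -3.27810749e-04,
        7.08590596e-04,  2.20873619e-05]), 'eef_pos': array([0.25156154, 0.51710034, 0.23132105]), 'eef_rot': array([2.23423198e-05, 2.24459163e-01, 9.74483495e-01, 4.32495709e-05]), 'wrist_force': array([-0.25726674, -0.0311562 ,  0.23128241]), 'torque': array([ 0.04573013,  0.00795036, -0.05360244]), 'grasp_force': 0.0, 'opening': 0.9997046543703038}
```

View pics/top0.png

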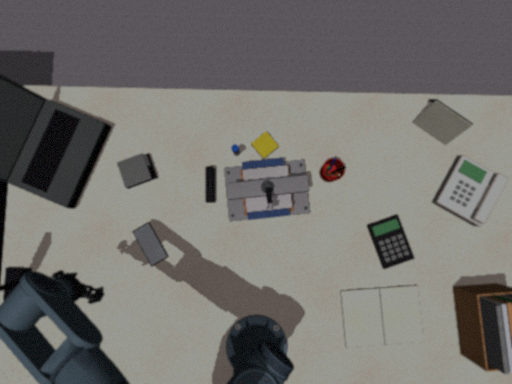

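View pics/side0.png

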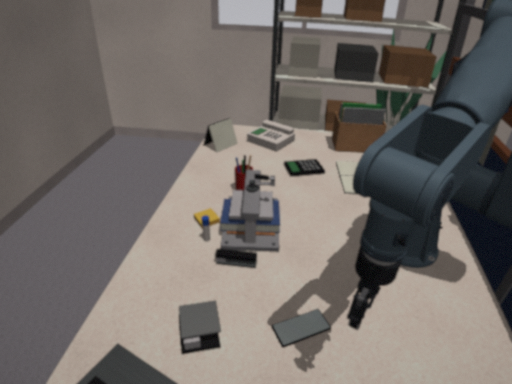

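The top view shows the press with its crank at (268,185), the folded handle pointing towards the robot and ending near (272,203). The pen cup is at (333,168) and the glue stick at (237,149). Next: fit the crossbar and crank from depth.

```bash
cat > fit.py <<'E'
from h import *
for c in("top","side"):
    im,d=ctrl.camera(c)
    v,u=np.nonzero(d>0); P=world(c,np.c_[u,v],d[v,u])
    m=(abs(P[:,0]-.55)<.2)&(abs(P[:,1]+.02)<.2)
    P=P[m];u=u[m];v=v[m]
    B=P[abs(P[:,2]-.155)<.008].astype(np.float32)
    print(c,"bar n",len(B),"rect",cv2.minAreaRect(B[:,:2]*1000))
    for lo,hi in((.177,.195),(.195,.235)):
        q=(P[:,2]>lo)&(P[:,2]<hi)&(abs(P[:,1]+.03)<.1)&(abs(P[:,0]-.53)<.1)
        if q.sum()>4: print(lo,q.sum(),"mean",P[q].mean(0).round(3),cv2.minAreaRect((P[q][:,:2]*1000).astype(np.float32)),P[q][:,2].max().round(3))
    if c=="top":
        cv2.imwrite("pics/crop_top.png",cv2.resize(im[150:225,215:320,::-1],None,fx=7,fy=7,interpolation=cv2.INTER_CUBIC))
        q=(P[:,2]>.165)
        for r in np.c_[u,v,(P*1000).round()][q]: print(*r.astype(int),end="; ")
E
python3 fit.py
```

```text
top bar n 1246 rect ((564.6001586914062, -23.059921264648438), (56.3056526184082, 275.1931457519531), 7.211129188537598)
0.177 35 mean [ 0.548 -0.025  0.186] ((529.9017944335938, -26.347789764404297), (88.26190185546875, 20.013320922851562), 6.048482894897461) 0.189
0.195 125 mean [ 0.523 -0.029  0.209] ((523.45556640625, -31.21207618713379), (70.87315368652344, 25.75553321838379), 4.546380996704102) 0.22
268 180 585 -26 168; 264 181 582 -12 165; 266 181 582 -19 165; 269 181 582 -29 168; 263 182 579 -9 166; 265 182 579 -16 166; 267 182 579 -22 167; 270 182 579 -32 168; 266 183 574 -19 187; 267 183 574 -22 187; 268 183 574 -26 187; 269 183 576 -29 166; 270 183 576 -32 166; 271 183 576 -36 168; 272 183 576 -39 166; 262 184 572 -6 167; 265 184 570 -16 184; 266 184 570 -19 188; 267 184 570 -22 189; 268 184 570 -26 189; 269 184 570 -29 188; 270 184 571 -32 187; 271 184 573 -36 166; 272 184 573 -39 166; 263 185 568 -9 169; 264 185 569 -13 165; 265 185 567 -16 187; 266 185 567 -19 185; 267 185 567 -22 188; 268 185 567 -26 186; 269 185 568 -29 182; 270 185 568 -32 184; 264 186 563 -13 187; 2
[... 2986 characters left out ...]
8 492 -27 206; 269 208 492 -30 204; 270 208 492 -33 205; 271 208 492 -37 203; 272 208 493 -40 184; 273 208 492 -43 212; 267 209 489 -24 203; 268 209 488 -27 208; 269 209 489 -31 185; 270 209 489 -34 183; 271 209 489 -37 181; 272 209 489 -40 184; 273 209 489 -43 207; 269 210 486 -31 183; side bar n 578 rect ((568.588623046875, -54.613616943359375), (68.7423095703125, 344.29974365234375), 10.684541702270508)
0.177 100 mean [ 0.532 -0.022  0.184] ((530.11279296875, -26.131221771240234), (85.91949462890625, 25.742612838745117), 11.16688346862793) 0.193
0.195 113 mean [ 0.522 -0.024  0.207] ((521.9484252929688, -27.67856788635254), (69.39432525634766, 26.267581939697266), 5.737175464630127) 0.219
```

View pics/crop_top.png

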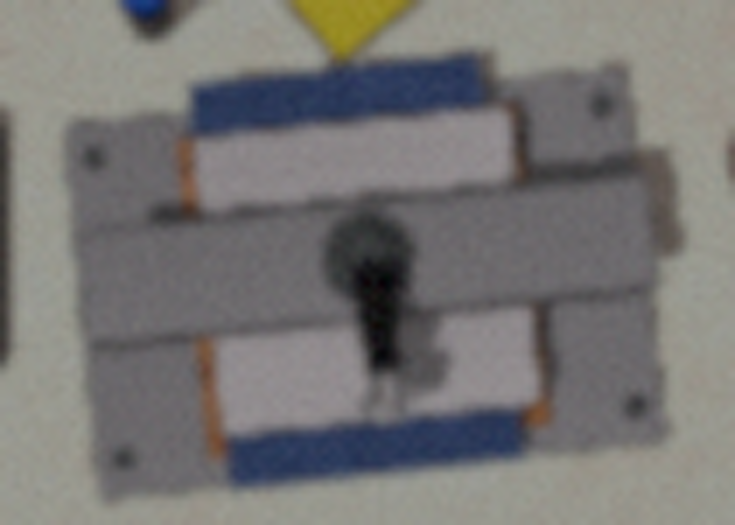

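The crop shows the crank axis at about (370,250) with the handle over the arm and the steel pin lugs at about (385,395). From depth: axis (0.565,-0.023), pivot about (0.496,-0.033), arm about 8.5° off -x. I'll move above the handle.

Call:
apply_moves([
  {"jaw": 1, "offset": [-45, -33, -6], "rot": [0, 0, 0]},
  {"jaw": 1, "offset": [-45, -33, -6], "rot": [0, 0, 0]},
  {"jaw": 1, "offset": [-45, -33, -6], "rot": [0, 0, 0]},
  {"jaw": 1, "offset": [-45, -33, -6], "rot": [0, 0, 0]},
  {"jaw": 1, "offset": [-45, -33, -6], "rot": [0, 0, 0]},
])

```text
time_s: 1.52
eef_pos: [0.3823, 0.2687, 0.2618]
eef_rot: [0.0, 0.224, 0.975, 0.0]
wrist_force: [1.2, -0.1, 0.1]
opening: 1.001
grasp_force: 0.0
```

Call:
apply_moves([
  {"jaw": 1, "offset": [-45, -33, -6], "rot": [0, 0, 0]},
  {"jaw": 1, "offset": [-45, -33, -6], "rot": [0, 0, 0]},
  {"jaw": 1, "offset": [-45, -33, -6], "rot": [0, 0, 0]},
  {"jaw": 1, "offset": [-45, -33, -6], "rot": [0, 0, 0]},
  {"jaw": 1, "offset": [-45, -33, -6], "rot": [0, 0, 0]},
])

```text
time_s: 2.15
eef_pos: [0.5125, 0.0217, 0.2918]
eef_rot: [0.0, 0.225, 0.974, 0.0]
wrist_force: [0.1, 0.2, 0.1]
opening: 1.006
grasp_force: 0.0
```

Call:
apply_moves([
  {"jaw": 1, "offset": [-44, -34, -8], "rot": [0, 0, 0]},
  {"jaw": 0.6, "offset": [0, 0, 0], "rot": [0, 0, -8.6]},
  {"jaw": 0.6, "offset": [0, 0, 0], "rot": [0, 0, -8.6]},
  {"jaw": 0.6, "offset": [0, 0, 0], "rot": [0, 0, -8.6]},
  {"jaw": 0.6, "offset": [0, 0, 0], "rot": [0, 0, -8.6]},
])

```text
time_s: 2.78
eef_pos: [0.5365, -0.0265, 0.2993]
eef_rot: [-0.0, -0.076, 0.997, -0.0]
wrist_force: [-0.4, 0.1, 0.3]
opening: 0.599
grasp_force: 0.0
```

Run:
```python
from h import *
from scipy.spatial.transform import Rotation as R
o=ctrl.get_obs(); q=o["eef_rot"]; print(o["eef_pos"],R.from_quat(q[[1,2,3,0]]).as_matrix().round(3),o["q"],o["opening"],ctrl.pinch_z)
im,d=ctrl.camera("side")
cv2.imwrite("pics/side1.png",cv2.resize(im[130:270,180:360,::-1],None,fx=4,fy=4,interpolation=cv2.INTER_CUBIC))
```

```text
[ 0.53650072 -0.0264802   0.29928195] [[-0.988 -0.152 -0.   ]
 [-0.152  0.988 -0.   ]
 [ 0.     0.    -1.   ]] [-2.70409289e-01  4.51350801e-02  1.61878359e+00 -1.49110489e-05
  1.47771508e+00 -1.99351876e+00] 0.5987844769426842 0.0187
```

View pics/side1.png

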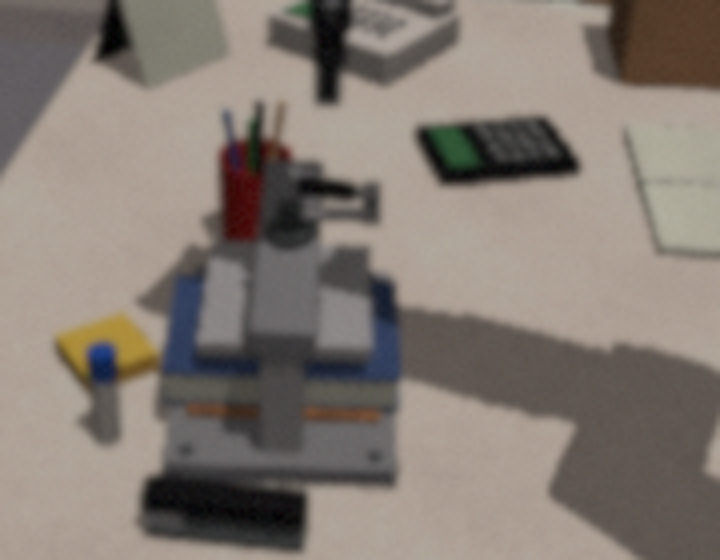

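The handle lies over the arm with its tip at (300,183) and pin at (370,200), and the gripper is above it at (330,60). Lowering and closing.

Call:
apply_moves([
  {"jaw": 0.6, "offset": [0, 0, 40], "rot": [0, 0, 0]},
  {"jaw": 0.6, "offset": [0, 0, 40], "rot": [0, 0, 0]},
  {"jaw": 0.6, "offset": [0, 0, 20], "rot": [0, 0, 0]},
  {"jaw": 0.6, "offset": [0, 0, 12], "rot": [0, 0, 0]},
  {"jaw": 0.6, "offset": [0, 0, 0], "rot": [0, 0, 0]},
])

```text
time_s: 3.45
eef_pos: [0.5362, -0.0263, 0.1868]
eef_rot: [-0.001, -0.073, 0.997, 0.0]
wrist_force: [0.6, 0.3, -0.2]
opening: 0.598
grasp_force: 0.0
```

Call:
apply_moves([
  {"jaw": 0.3, "offset": [0, 0, 0], "rot": [0, 0, 0]},
  {"jaw": 0.3, "offset": [0, 0, 0], "rot": [0, 0, 0]},
  {"jaw": 0.1, "offset": [0, 0, 0], "rot": [0, 0, 0]},
  {"jaw": 0.1, "offset": [0, 0, 0], "rot": [0, 0, 0]},
  {"jaw": 0.1, "offset": [0, 0, 0], "rot": [0, 0, 0]},
])

```text
time_s: 4.08
eef_pos: [0.5374, -0.0277, 0.1885]
eef_rot: [0.001, -0.074, 0.997, -0.001]
wrist_force: [0.1, -5.4, 2.7]
opening: 0.197
grasp_force: 58.6
```

Call:
apply_moves([
  {"jaw": 0.1, "offset": [-1.2, 0, -6], "rot": [0, -8, 0]},
  {"jaw": 0.1, "offset": [-1.2, 0, -6], "rot": [0, -8, 0]},
  {"jaw": 0.1, "offset": [-1.2, 0, -6], "rot": [0, -8, 0]},
  {"jaw": 0.1, "offset": [-1.2, 0, -6], "rot": [0, -8, 0]},
  {"jaw": 0.1, "offset": [-1.2, 0, -6], "rot": [0, -8, 0]},
])

```text
time_s: 4.7
eef_pos: [0.5346, -0.0282, 0.2185]
eef_rot: [0.344, -0.069, 0.936, 0.023]
wrist_force: [2.8, 0.2, -3.0]
opening: 0.197
grasp_force: 58.6
```

Run:
```python
from h import *
from scipy.spatial.transform import Rotation as R
o=ctrl.get_obs(); q=o["eef_rot"]; print(o["eef_pos"],R.from_quat(q[[1,2,3,0]]).as_matrix().round(3),o["q"].round(3),o["wrist_force"],o["torque"])
im,d=ctrl.camera("side")
cv2.imwrite("pics/side2.png",cv2.resize(im[130:220,200:330,::-1],None,fx=5,fy=5,interpolation=cv2.INTER_CUBIC))
```

```text
[ 0.53457262 -0.02818911  0.21853324] [[-0.754 -0.145  0.641]
 [-0.113  0.989  0.091]
 [-0.647 -0.004 -0.762]] [-0.531 -0.308  2.257  0.658  0.719 -2.648] [ 2.78071702  0.16352847 -3.04629338] [-0.00267369  0.35632217 -0.11339944]
```

View pics/side2.png

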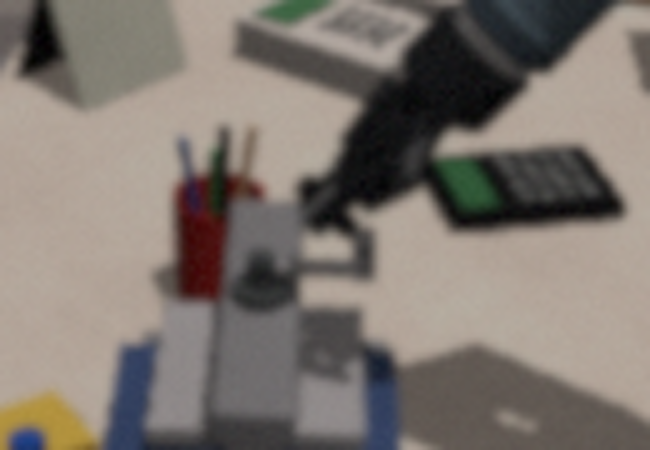

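The side view shows the handle half raised in the fingers at about (325,205), with the pin at (365,240). The rest of the arc goes without tilting, since q6 is near its limit.

Call:
apply_moves([
  {"jaw": 0.1, "offset": [1.9, 0, -7.2], "rot": [0, 0, 0]},
  {"jaw": 0.1, "offset": [3.1, 0, -6.7], "rot": [0, 0, 0]},
  {"jaw": 0.1, "offset": [4.3, 0, -6.1], "rot": [0, 0, 0]},
  {"jaw": 0.1, "offset": [4.1, 0, -4.4], "rot": [0, 0, 0]},
  {"jaw": 0.1, "offset": [0, 0, 0], "rot": [0, 0, 0]},
])

```text
time_s: 5.38
eef_pos: [0.5096, -0.0313, 0.2291]
eef_rot: [0.343, -0.069, 0.937, 0.024]
wrist_force: [8.2, -1.2, -1.8]
opening: 0.199
grasp_force: 60.7
```

Run:
```python
from h import *
from scipy.spatial.transform import Rotation as R
o=ctrl.get_obs(); q=o["eef_rot"]; print(o["eef_pos"],R.from_quat(q[[1,2,3,0]]).as_matrix().round(3),o["q"].round(3),o["wrist_force"],o["torque"])
im,d=ctrl.camera("side")
cv2.imwrite("pics/side3.png",cv2.resize(im[130:220,200:330,::-1],None,fx=5,fy=5,interpolation=cv2.INTER_CUBIC))
```

```text
[ 0.50959595 -0.03129971  0.22912203] [[-0.756 -0.145  0.639]
 [-0.112  0.989  0.093]
 [-0.646 -0.001 -0.764]] [-0.584 -0.404  2.296  0.643  0.797 -2.653] [ 8.22357178 -1.16730112 -1.84129258] [-0.12020985 -0.83328993 -0.2252588 ]
```

View pics/side3.png

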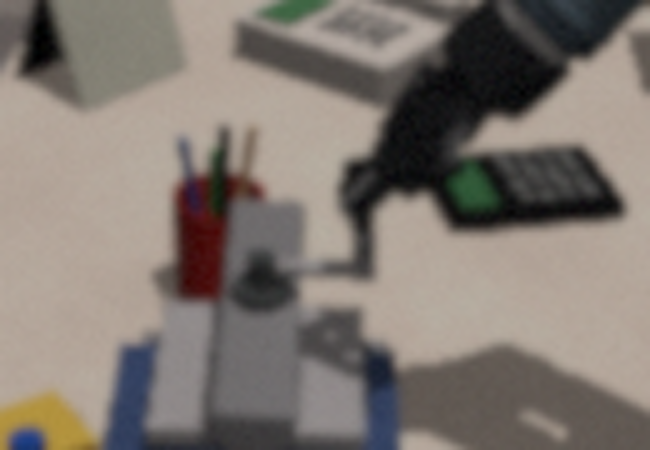

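The handle now stands upright, from the pin at (365,262) to the fingers at (360,175), and presses on its stop. I'll let go and regrasp from above for the winding.

Call:
apply_moves([
  {"jaw": 0.6, "offset": [0, 0, 0], "rot": [0, 0, 0]},
  {"jaw": 0.6, "offset": [0, 0, 0], "rot": [0, 0, 0]},
  {"jaw": 0.6, "offset": [0, 0, -30], "rot": [0, 0, 0]},
  {"jaw": 0.6, "offset": [0, 0, -30], "rot": [0, 0, 0]},
  {"jaw": 0.6, "offset": [-26, 0, -31], "rot": [0, 0, 0]},
])

```text
time_s: 6.05
eef_pos: [0.4687, -0.0358, 0.3128]
eef_rot: [0.34, -0.069, 0.938, 0.026]
wrist_force: [1.3, 0.7, 0.6]
opening: 0.599
grasp_force: 0.0
```

Call:
apply_moves([
  {"jaw": 0.6, "offset": [0, 0, 0], "rot": [0, 10, 0]},
  {"jaw": 0.6, "offset": [0, 0, 0], "rot": [0, 10, 0]},
  {"jaw": 0.6, "offset": [0, 0, 0], "rot": [0, 10, 0]},
  {"jaw": 0.6, "offset": [0, 0, 0], "rot": [0, 10, 0]},
  {"jaw": 0.6, "offset": [0, 0, 0], "rot": [0, 0, 0]},
])

```text
time_s: 6.68
eef_pos: [0.4714, -0.0356, 0.3119]
eef_rot: [-0.002, -0.075, 0.997, 0.001]
wrist_force: [0.4, 0.3, -0.2]
opening: 0.598
grasp_force: 0.0
```

Run:
```python
from h import *
from scipy.spatial.transform import Rotation as R
o=ctrl.get_obs(); q=o["eef_rot"]; M=R.from_quat(q[[1,2,3,0]]).as_matrix();print(o["eef_pos"],M.round(3),o["q"].round(3),o["wrist_force"],o["torque"])
for c in("top","side"):
    im,d=ctrl.camera(c)
    v,u=np.nonzero(d>0); P=world(c,np.c_[u,v],d[v,u])
    for lo,hi in((.177,.2),(.215,.27)):
        q=(P[:,2]>lo)&(P[:,2]<hi)&(abs(P[:,1]+.03)<.05)&(abs(P[:,0]-.52)<.06)
        if q.sum()>3: print(c,lo,q.sum(),P[q].mean(0).round(4),P[q].min(0).round(3),P[q].max(0).round(3))
    if c=="side": cv2.imwrite("pics/side4.png",cv2.resize(im[120:220,190:330,::-1],None,fx=5,fy=5,interpolation=cv2.INTER_CUBIC))
```

```text
[ 0.47144755 -0.0355876   0.31186202] [[-0.989 -0.149 -0.004]
 [-0.149  0.989  0.001]
 [ 0.004  0.002 -1.   ]] [-0.327 -0.111  1.746 -0.     1.511 -2.048] [ 0.42592303  0.26882402 -0.18622414] [ 0.04717021 -0.02021806 -0.02409996]
top 0.177 21 [ 0.5683 -0.025   0.1873] [ 0.561 -0.032  0.181] [ 0.574 -0.016  0.192]
side 0.177 118 [ 0.528  -0.0222  0.1848] [ 0.486 -0.042  0.177] [ 0.573 -0.008  0.199]
side 0.215 77 [ 0.4991 -0.0256  0.2428] [ 0.489 -0.035  0.216] [ 0.511 -0.019  0.265]
```

View pics/side4.png

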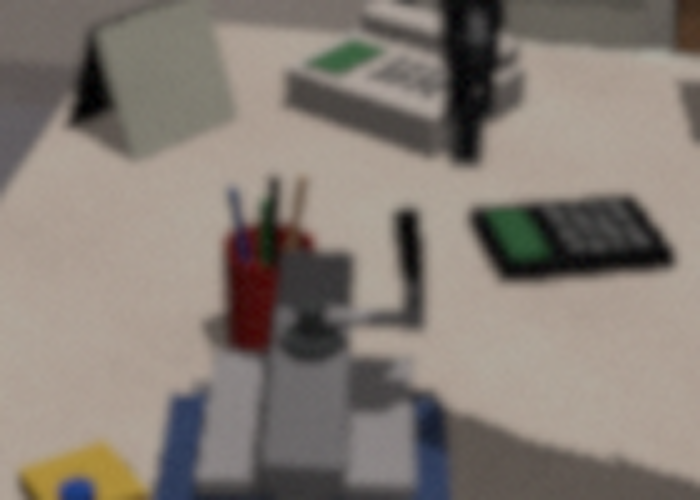

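The handle stands upright at (410,265), leaning in very slightly. I'll move over it, go down and grip.

Call:
apply_moves([
  {"jaw": 0.6, "offset": [-26.6, -1.4, 0], "rot": [0, 0, 0]},
  {"jaw": 0.6, "offset": [0, 0, 0], "rot": [0, 0, 0]},
  {"jaw": 0.6, "offset": [0, 0, 40], "rot": [0, 0, 0]},
  {"jaw": 0.6, "offset": [0, 0, 40], "rot": [0, 0, 0]},
  {"jaw": 0.6, "offset": [0, 0, 6], "rot": [0, 0, 0]},
])

```text
time_s: 7.4
eef_pos: [0.4939, -0.0333, 0.2257]
eef_rot: [-0.002, -0.073, 0.997, 0.001]
wrist_force: [-0.3, 0.9, 0.3]
opening: 0.597
grasp_force: 0.0
```

Call:
apply_moves([
  {"jaw": 0.3, "offset": [0, 0, 0], "rot": [0, 0, 0]},
  {"jaw": 0.1, "offset": [0, 0, 0], "rot": [0, 0, 0]},
  {"jaw": 0.1, "offset": [0, 0, 0], "rot": [0, 0, 0]},
  {"jaw": 0.1, "offset": [0, 0, 0], "rot": [0, 0, 0]},
  {"jaw": 0.1, "offset": [0, 0, 0], "rot": [0, 0, 0]},
])

```text
time_s: 8.02
eef_pos: [0.4975, -0.0338, 0.2295]
eef_rot: [0.001, -0.074, 0.997, -0.0]
wrist_force: [-3.6, 1.1, 5.7]
opening: 0.197
grasp_force: 58.6
```

```bash
cat > st.py <<'E'
from h import *
from scipy.spatial.transform import Rotation as R
import sys
C=np.array([.565,-.023]); r=.070
def state():
    o=ctrl.get_obs(); q=o["eef_rot"]; M=R.from_quat(q[[1,2,3,0]]).as_matrix()
    g=(o["eef_pos"]-ctrl.pinch_z*M[:,2])[:2]-C
    a=np.arctan2(g[1],g[0]); F=o["wrist_force"]
    cw=np.array([np.sin(a),-np.cos(a)])  # clockwise tangent
    print("ang",round(a,3),"rad",round(np.hypot(*g)*1000,1),"F resisting cw",round(-F[:2]@cw,2),"F radial",round(F[:2]@g/np.hypot(*g),2),"Fz",round(F[2],2),"Tz",o["torque"].round(2),"q",o["q"].round(2),"t",o["time_s"])
    return a,M
def plan(a0,steps,M):
    a=a0
    for s in steps:
        d=r*1000*np.array([np.cos(a-s)-np.cos(a),np.sin(a-s)-np.sin(a),0]); a-=s
        print((M.T@d).round(1),round(a,3))
if __name__=="__main__":
    a,M=state()
    a0=float(sys.argv[1]) if sys.argv[1]!="x" else a
    plan(a0,[float(s) for s in sys.argv[2:]],M)
E
python3 st.py x .1 .15 .2 .2 .2 .2 .2 .2 .2 .2 .2 .2 .2
```

```text
ang -2.984 rad 68.4 F resisting cw -1.61 F radial 3.35 Fz 5.74 Tz [ 0.31  0.44 -0.01] q [-0.31  0.01  1.8   0.    1.33 -2.02] t 8.025
[-0.3  7.  -0. ] -3.084
[-1.7 10.3 -0. ] -3.234
[-4.7 13.2 -0. ] -3.434
[-7.2 12.   0. ] -3.634
[-9.4 10.3  0. ] -3.834
[-11.3   8.2   0. ] -4.034
[-12.7   5.8   0. ] -4.234
[-13.6   3.2   0. ] -4.434
[-14.    0.4   0. ] -4.634
[-13.8  -2.4   0. ] -4.834
[-13.  -5.   0.] -5.034
[-11.8  -7.5   0. ] -5.234
[-10.   -9.7   0. ] -5.434
```

Call:
apply_moves([
  {"jaw": 0.1, "offset": [-0.3, 7, 0], "rot": [0, 0, 0]},
  {"jaw": 0.1, "offset": [-1.7, 10.3, 0], "rot": [0, 0, 0]},
  {"jaw": 0.1, "offset": [-4.7, 13.2, 0], "rot": [0, 0, 0]},
  {"jaw": 0.1, "offset": [-7.2, 12, 0], "rot": [0, 0, 0]},
  {"jaw": 0.1, "offset": [-9.4, 10.3, 0], "rot": [0, 0, 0]},
])

```text
time_s: 8.65
eef_pos: [0.5123, 0.0209, 0.2291]
eef_rot: [0.0, -0.073, 0.997, -0.001]
wrist_force: [-4.6, -6.5, 4.1]
opening: 0.2
grasp_force: 59.9
```

```bash
python3 st.py -3.834 .2 .2 .2 .2 .2
```

```text
ang 2.446 rad 68.6 F resisting cw 7.94 F radial -0.59 Fz 4.13 Tz [-0.39  0.36 -0.13] q [-0.19  0.04  1.76 -0.    1.33 -1.91] t 8.65
[-11.3   8.3  -0. ] -4.034
[-12.7   5.8  -0. ] -4.234
[-13.6   3.2  -0. ] -4.434
[-14.    0.4   0. ] -4.634
[-13.8  -2.3   0. ] -4.834
```

Call:
apply_moves([
  {"jaw": 0.1, "offset": [-11.3, 8.2, 0], "rot": [0, 0, 0]},
  {"jaw": 0.1, "offset": [-12.7, 5.8, 0], "rot": [0, 0, 0]},
  {"jaw": 0.1, "offset": [-13.6, 3.2, 0], "rot": [0, 0, 0]},
  {"jaw": 0.1, "offset": [-14, 0.4, 0], "rot": [0, 0, 0]},
  {"jaw": 0.1, "offset": [-13.8, -2.4, 0], "rot": [0, 0, 0]},
])

```text
time_s: 9.28
eef_pos: [0.5747, 0.0459, 0.2289]
eef_rot: [-0.0, -0.074, 0.997, -0.001]
wrist_force: [-8.3, -4.8, 3.7]
opening: 0.201
grasp_force: 58.5
```

```bash
python3 st.py -4.834 .12 .12 .12 .12 .12 .1 .1 .1 .1 .1 .1 .1 .1 .1 .1
```

```text
ang 1.431 rad 69.6 F resisting cw 7.51 F radial -5.94 Fz 3.72 Tz [-0.89  0.59  0.  ] q [-0.12  0.19  1.61 -0.    1.35 -1.84] t 9.275
[-7.9 -2.7  0. ] -4.954
[-7.6 -3.6  0. ] -5.074
[-7.1 -4.5  0. ] -5.194
[-6.5 -5.3  0. ] -5.314
[-5.8 -6.1  0. ] -5.434
[-4.2 -5.6  0. ] -5.534
[-3.7 -6.   0. ] -5.634
[-3.1 -6.3  0. ] -5.734
[-2.4 -6.6  0. ] -5.834
[-1.7 -6.8  0. ] -5.934
[-1.1 -6.9  0. ] -6.034
[-0.4 -7.   0. ] -6.134
[ 0.3 -7.   0. ] -6.234
[ 1.  -6.9  0. ] -6.334
[ 1.7 -6.8  0. ] -6.434
```

Call:
apply_moves([
  {"jaw": 0.1, "offset": [-7.9, -2.7, 0], "rot": [0, 0, 0]},
  {"jaw": 0.1, "offset": [-7.6, -3.6, 0], "rot": [0, 0, 0]},
  {"jaw": 0.1, "offset": [-7.1, -4.5, 0], "rot": [0, 0, 0]},
  {"jaw": 0.1, "offset": [-6.5, -5.3, 0], "rot": [0, 0, 0]},
  {"jaw": 0.1, "offset": [-5.8, -6.1, 0], "rot": [0, 0, 0]},
])

```text
time_s: 9.9
eef_pos: [0.6117, 0.0293, 0.2287]
eef_rot: [-0.001, -0.074, 0.997, -0.001]
wrist_force: [-8.4, -0.2, 4.5]
opening: 0.202
grasp_force: 58.8
```

```bash
python3 st.py -5.434
```

```text
ang 0.842 rad 70.2 F resisting cw 6.13 F radial -5.7 Fz 4.49 Tz [-0.46  1.03 -0.01] q [-0.14  0.27  1.51 -0.    1.37 -1.86] t 9.9
```

Call:
apply_moves([
  {"jaw": 0.1, "offset": [-4.2, -5.6, 0], "rot": [0, 0, 0]},
  {"jaw": 0.1, "offset": [-3.7, -6, 0], "rot": [0, 0, 0]},
  {"jaw": 0.1, "offset": [-3.1, -6.3, 0], "rot": [0, 0, 0]},
  {"jaw": 0.1, "offset": [-2.4, -6.6, 0], "rot": [0, 0, 0]},
  {"jaw": 0.1, "offset": [0, 0, 0], "rot": [0, 0, 0]},
])

```text
time_s: 10.52
eef_pos: [0.6286, 0.0074, 0.2284]
eef_rot: [-0.001, -0.074, 0.997, -0.0]
wrist_force: [-6.7, -0.0, 3.4]
opening: 0.199
grasp_force: 58.6
```

```bash
python3 st.py -5.834 .1 .1 .1 .1 .1 .1 .1 .1 .1 .1 .1 .1
```

```text
ang 0.445 rad 70.5 F resisting cw 2.86 F radial -6.06 Fz 3.44 Tz [-0.06  0.77  0.04] q [-0.18  0.3   1.47 -0.    1.38 -1.89] t 10.525
[-1.7 -6.8 -0. ] -5.934
[-1.1 -6.9 -0. ] -6.034
[-0.4 -7.  -0. ] -6.134
[ 0.3 -7.  -0. ] -6.234
[ 1.  -6.9  0. ] -6.334
[ 1.7 -6.8  0. ] -6.434
[ 2.4 -6.6  0. ] -6.534
[ 3.  -6.3  0. ] -6.634
[ 3.6 -6.   0. ] -6.734
[ 4.2 -5.6  0. ] -6.834
[ 4.8 -5.1  0. ] -6.934
[ 5.2 -4.6  0. ] -7.034
```

Call:
apply_moves([
  {"jaw": 0.1, "offset": [-0.3, -7.2, 0], "rot": [0, 0, 0]},
  {"jaw": 0.1, "offset": [-1.1, -6.9, 0], "rot": [0, 0, 0]},
  {"jaw": 0.1, "offset": [-0.4, -7, 0], "rot": [0, 0, 0]},
  {"jaw": 0.1, "offset": [0.3, -7, 0], "rot": [0, 0, 0]},
  {"jaw": 0.1, "offset": [1, -6.9, 0], "rot": [0, 0, 0]},
])

```text
time_s: 11.15
eef_pos: [0.6354, -0.0253, 0.2289]
eef_rot: [0.001, -0.074, 0.997, 0.001]
wrist_force: [-1.6, 6.5, 3.3]
opening: 0.197
grasp_force: 59.0
```

```bash
sed -i 's/C=np.array(.*); r/C=np.array([.5636,-.0237]); r/' st.py; python3 st.py -6.334
```

```text
ang -0.023 rad 71.8 F resisting cw 6.45 F radial -1.77 Fz 3.33 Tz [ 1.34 -0.01  0.03] q [-0.23  0.31  1.45  0.    1.38 -1.95] t 11.15
```

Call:
apply_moves([
  {"jaw": 0.1, "offset": [1.7, -6.8, 0], "rot": [0, 0, 0]},
  {"jaw": 0.1, "offset": [2.4, -6.6, 0], "rot": [0, 0, 0]},
  {"jaw": 0.1, "offset": [3, -6.3, 0], "rot": [0, 0, 0]},
  {"jaw": 0.1, "offset": [3.6, -6, 0], "rot": [0, 0, 0]},
  {"jaw": 0.1, "offset": [0, 0, 0], "rot": [0, 0, 0]},
])

```text
time_s: 11.78
eef_pos: [0.6292, -0.0531, 0.2292]
eef_rot: [0.002, -0.074, 0.997, 0.001]
wrist_force: [1.8, 5.2, 3.8]
opening: 0.201
grasp_force: 59.5
```

```bash
python3 st.py -6.734 .1 .1 .1 .1 .1 .1 .1 .1 .1 .1 .1 .1 .1 .1 .1
```

```text
ang -0.423 rad 71.8 F resisting cw 5.48 F radial -0.44 Fz 3.84 Tz [ 1.31 -0.5  -0.01] q [-0.27  0.3   1.46  0.    1.37 -1.99] t 11.775
[ 4.2 -5.6 -0. ] -6.834
[ 4.8 -5.1 -0. ] -6.934
[ 5.3 -4.6 -0. ] -7.034
[ 5.7 -4.1 -0. ] -7.134
[ 6.1 -3.5 -0. ] -7.234
[ 6.4 -2.9 -0. ] -7.334
[ 6.6 -2.2 -0. ] -7.434
[ 6.8 -1.5 -0. ] -7.534
[ 6.9 -0.9 -0. ] -7.634
[ 7.  -0.2 -0. ] -7.734
[ 7.   0.5 -0. ] -7.834
[ 6.9  1.2 -0. ] -7.934
[ 6.7  1.9 -0. ] -8.034
[ 6.5  2.6 -0. ] -8.134
[ 6.2  3.2 -0. ] -8.234
```

Call:
apply_moves([
  {"jaw": 0.1, "offset": [4.2, -5.6, 0], "rot": [0, 0, 0]},
  {"jaw": 0.1, "offset": [4.8, -5.1, 0], "rot": [0, 0, 0]},
  {"jaw": 0.1, "offset": [5.3, -4.6, 0], "rot": [0, 0, 0]},
  {"jaw": 0.1, "offset": [5.7, -4.1, 0], "rot": [0, 0, 0]},
  {"jaw": 0.1, "offset": [6.1, -3.5, 0], "rot": [0, 0, 0]},
])

```text
time_s: 12.4
eef_pos: [0.6078, -0.0799, 0.2298]
eef_rot: [0.003, -0.074, 0.997, 0.0]
wrist_force: [4.4, 4.6, 5.6]
opening: 0.201
grasp_force: 60.4
```

```bash
python3 st.py -7.234
```

```text
ang -0.906 rad 71.4 F resisting cw 6.27 F radial -0.92 Fz 5.62 Tz [ 1.32 -1.15 -0.03] q [-0.33  0.26  1.51  0.    1.36 -2.04] t 12.4
```

Call:
apply_moves([
  {"jaw": 0.1, "offset": [6.4, -2.9, 0], "rot": [0, 0, 0]},
  {"jaw": 0.1, "offset": [6.6, -2.2, 0], "rot": [0, 0, 0]},
  {"jaw": 0.1, "offset": [6.8, -1.5, 0], "rot": [0, 0, 0]},
  {"jaw": 0.1, "offset": [6.9, -0.9, 0], "rot": [0, 0, 0]},
  {"jaw": 0.1, "offset": [7, -0.2, 0], "rot": [0, 0, 0]},
])

```text
time_s: 13.02
eef_pos: [0.5761, -0.0939, 0.2301]
eef_rot: [0.004, -0.074, 0.997, -0.002]
wrist_force: [6.8, 0.1, 4.5]
opening: 0.199
grasp_force: 59.3
```

```bash
python3 st.py -7.734
```

```text
ang -1.396 rad 71.2 F resisting cw 6.68 F radial 1.09 Fz 4.47 Tz [ 0.26 -1.59 -0.02] q [-0.37  0.2   1.59  0.    1.35 -2.08] t 13.025
```

Still running free (4.75 rad wound).

Call:
apply_moves([
  {"jaw": 0.1, "offset": [7, 0.5, 0], "rot": [0, 0, 0]},
  {"jaw": 0.1, "offset": [6.9, 1.2, 0], "rot": [0, 0, 0]},
  {"jaw": 0.1, "offset": [6.7, 1.9, 0], "rot": [0, 0, 0]},
  {"jaw": 0.1, "offset": [6.5, 2.6, 0], "rot": [0, 0, 0]},
  {"jaw": 0.1, "offset": [6.2, 3.2, 0], "rot": [0, 0, 0]},
])

```text
time_s: 13.65
eef_pos: [0.5423, -0.0918, 0.2306]
eef_rot: [0.004, -0.073, 0.997, -0.004]
wrist_force: [6.1, -6.4, 3.1]
opening: 0.202
grasp_force: 59.0
```

```bash
python3 st.py -8.234 .1 .1 .1 .1 .1 .1 .1 .1 .1 .1 .1 .1 .1 .1 .1 .1 .1 .1 .1 .1 .1 .1 .1
```

```text
ang -1.877 rad 71.3 F resisting cw 7.74 F radial 4.24 Fz 3.11 Tz [-1.27 -1.61 -0.02] q [-0.38  0.12  1.68 -0.    1.33 -2.1 ] t 13.65
[ 5.9  3.8 -0.1] -8.334
[ 5.5  4.4 -0.1] -8.434
[ 5.   4.9 -0.1] -8.534
[ 4.5  5.4 -0.1] -8.634
[ 3.9  5.8 -0.1] -8.734
[ 3.3  6.2 -0.1] -8.834
[ 2.7  6.5 -0.1] -8.934
[ 2.   6.7 -0.1] -9.034
[ 1.3  6.9 -0.1] -9.134
[ 0.7  7.  -0.1] -9.234
[-0.   7.  -0.1] -9.334
[-0.7  7.  -0.1] -9.434
[-1.4  6.8 -0. ] -9.534
[-2.1  6.7 -0. ] -9.634
[-2.8  6.4 -0. ] -9.734
[-3.4  6.1 -0. ] -9.834
[-4.   5.8 -0. ] -9.934
[-4.5  5.3 -0. ] -10.034
[-5.   4.8  0. ] -10.134
[-5.5  4.3  0. ] -10.234
[-5.9  3.7  0. ] -10.334
[-6.3  3.1  0. ] -10.434
[-6.5  2.5  0. ] -10.534
```

Call:
apply_moves([
  {"jaw": 0.1, "offset": [4.2, 1.0, 0], "rot": [0, 0, 0]},
  {"jaw": 0.1, "offset": [3.4, 2.4, 0], "rot": [0, 0, 0]},
  {"jaw": 0.1, "offset": [3.3, 2.7, 0], "rot": [0, 0, 0]},
  {"jaw": 0.1, "offset": [3.2, 2.8, 0], "rot": [0, 0, 0]},
  {"jaw": 0.1, "offset": [3, 3, 0], "rot": [0, 0, 0]},
])

```text
time_s: 14.28
eef_pos: [0.5239, -0.0833, 0.2307]
eef_rot: [0.005, -0.073, 0.997, -0.005]
wrist_force: [7.2, -10.2, 3.2]
opening: 0.196
grasp_force: 59.0
```

```bash
sed -i 's/C=np.array(.*); r/C=np.array([.5632,-.0250]); r/' st.py; python3 st.py -8.534
```

```text
ang -2.167 rad 70.3 F resisting cw 11.7 F radial 4.36 Fz 3.21 Tz [-1.92 -1.65 -0.08] q [-0.38  0.07  1.73 -0.    1.33 -2.1 ] t 14.275
```

The force has climbed by about 5 N since the last free reading, to between 10.5 and 12 N, so the report is clamped. I'll ease the strain, let go and rise.

Call:
apply_moves([
  {"jaw": 0.1, "offset": [-0.3, -1.8, 0], "rot": [0, 0, 0]},
  {"jaw": 0.1, "offset": [0, 0, 0], "rot": [0, 0, 0]},
  {"jaw": 0.6, "offset": [0, 0, 0], "rot": [0, 0, 0]},
  {"jaw": 0.6, "offset": [0, 0, 0], "rot": [0, 0, 0]},
  {"jaw": 0.6, "offset": [0, 0, 0], "rot": [0, 0, 0]},
])

```text
time_s: 14.9
eef_pos: [0.5205, -0.081, 0.2272]
eef_rot: [-0.001, -0.074, 0.997, 0.0]
wrist_force: [-0.1, -1.2, 0.0]
opening: 0.598
grasp_force: 0.0
```

```bash
python3 st.py x; python3 -c "
from h import *
im,d=ctrl.camera('side');cv2.imwrite('pics/side5.png',cv2.resize(im[120:240,190:330,::-1],None,fx=5,fy=5,interpolation=cv2.INTER_CUBIC))"
```

```text
ang -2.222 rad 70.4 F resisting cw 0.62 F radial 1.03 Fz 0.04 Tz [-0.   -0.   -0.05] q [-0.38  0.08  1.73 -0.    1.33 -2.1 ] t 14.9
```

View pics/side5.png

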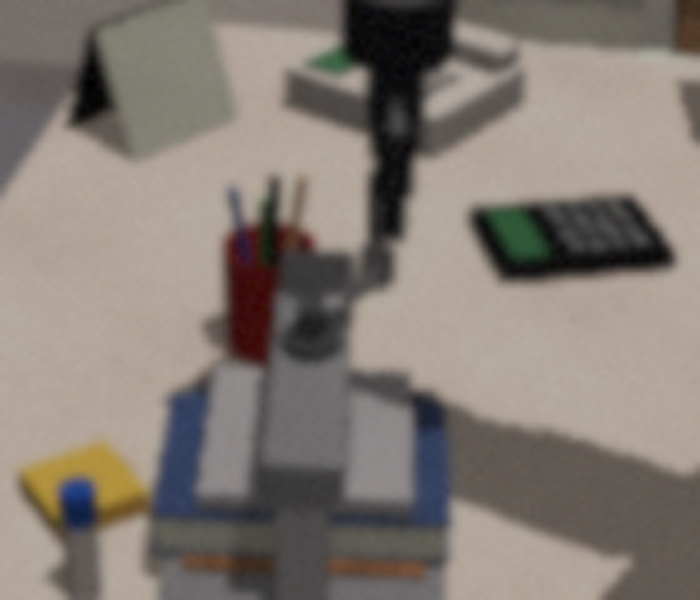

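The fingers are open around the upright handle at about (380,240) and the plate is down on the report. Rising clear.

Call:
apply_moves([
  {"jaw": 0.6, "offset": [0, 0, -30], "rot": [0, 0, 0]},
  {"jaw": 0.6, "offset": [0, 0, -40], "rot": [0, 0, 0]},
  {"jaw": 0.6, "offset": [0, 0, -40], "rot": [0, 0, 0]},
  {"jaw": 0.6, "offset": [0, 0, 0], "rot": [0, 0, 0]},
  {"jaw": 0.6, "offset": [0, 0, 0], "rot": [0, 0, 0]},
])

```text
time_s: 15.58
eef_pos: [0.5205, -0.081, 0.3369]
eef_rot: [-0.001, -0.074, 0.997, 0.0]
wrist_force: [-0.2, -0.0, -0.5]
opening: 0.597
grasp_force: 0.0
```

```bash
python3 -c "
from h import *
im,d=ctrl.camera('side');cv2.imwrite('pics/side6.png',cv2.resize(im[120:240,190:330,::-1],None,fx=5,fy=5,interpolation=cv2.INTER_CUBIC))"
```

```text
(no output)
```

View pics/side6.png

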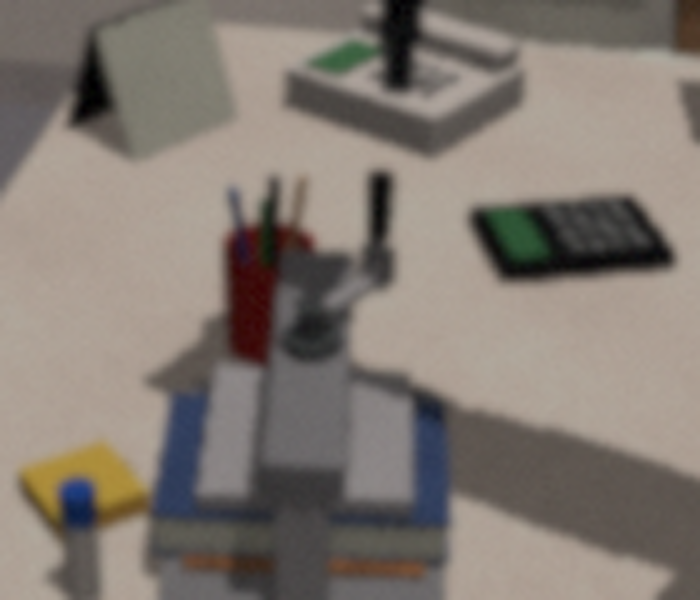

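The handle stands upright at (380,210), the gripper is clear and the desk items are unmoved. Handing in.

```bash
python3 -c "
from bench import ctrl
print(ctrl.hand_in())"
```

```text
the job is handed in; nothing more can be done
None
```

I handed the job in with the handle upright and the gripper clear. I wound the crank to about 11.7 N at the handle by the wrist sensor, about 5 N above running free; I couldn't read the clamp force directly, and the hand-in gave no verdict.

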